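# Load the jar warmer, set its dial and start it

### The arm

A 6-joint arm with a two-finger parallel gripper is mounted at the origin on a cart in front of the work surface, level with it; the furniture and walls round the work are solid. World frame = base frame: x ahead of the robot, y to its left, z up, the work surface at z = 0. Lengths are in mm, angles in rad, forces in N, time in s.
With the tool pointing down it reaches from about 350 to 775 mm from the base axis. Payload 5.5 kg.
Tool frame: the origin (TCP) lies midway between the tips of the shut fingers; the grasp point (between the pads) lies 19 mm behind it; z points along the fingers, y is the line along which they close (so a half turn about z gives the same grasp; the last joint's range is limited). The gripper opens to 85 mm and grips with 20 to 120 N. Pads are 22 mm wide; open, the fingers measure 114 mm over their backs; the gripper's body (76 mm by 85 mm) begins 54 mm behind the grasp point. The pads swing forward as they close: fully open they stand 13 mm farther back than shut.
Start: joints at [-1.435, 0.313, 0.046, 1.304, 0, 1.431], TCP at [156.576, -553.313, 231.323] pointing down, gripper open.
Joint ranges: [-2.76, 2.76], [-0.86, 1.69], [-1.03, 1.26], [-2.2, 2.34], [-1.47, 1.5], [-3.14, 3.14]. Speed limits (rad/s): [2.57, 2.57, 3.14, 3.14, 3.14, 3.14].

### API

Orientations are given as a unit quaternion [w, x, y, z].
In Python, from workcell import arm, cams, spotter gives the robot as it stands.
- The arm moves only by the tool servo_tool, never from a script. Its argument "deltas" is a list of rows, each a list of 5 numbers: the closure in counts, from 0 (fully open) to 255 (shut), then the shift along the tool's x, y, z in units of 0.02 m (1.0 is 0.02 m), then the turn about the tool's z in units of 6 degrees (1.0 is 6 degrees). A call has exactly 10 rows; each row shifts and turns the commanded pose from where the row before left it, along the tool's axes as they then stand; what a row does not reach is not made up. A row lasts 1/10 s, in which the tool goes at most 50 mm and 8.59 degrees, less where a joint would pass 70% of its speed; a pose out of reach is approached as far as the arm can. A call with a number of a shift or a turn outside -1 to 1 is refused whole. A call with a gripper value outside its range is refused whole. The fingers move at their own pace and stop on an object; the grip force is fixed at half the most. Time passes only in rows, so rows that do not move let the fingers close, or fill a call up. It gives the time, the measured TCP pose, the force, the opening and the grip force at its end, in the units of the state.
- arm.observe(): the state, without advancing time (a new reading comes with each control period).
- cams.grab_frame(name): name is "side" or "top" or "wrist"; returns a dict with "pixels" (420x560x3 uint8, blue, green, red), "fx", "fy", "cx", "cy" (pixels), "pose" (4x4, takes a point from camera to world coordinates). Camera axes: x right, y up, looking along -z (the intrinsics and any distortion apply to the point x, -y, -z); pixel columns grow to the right and rows downward; lengths in mm; the calibration is good to about 2 mm. A picture is of the moment at which its call begins. There is no depth.
- arm.hand_in(): hands the job in; it is judged then, once.
Trained networks look in the newest picture that a camera, given by its name, has taken for a name from the list of things; names that differ only in an ending like _2 or _b are one class to them, and where a whole thing is asked for, a point or a joint stands for the part that bears it (a point fixed in the world has none). Each returns a list of dicts, best first, with "p" (0 to 1); they miss things now and then, are a little off and sometimes report something else, mostly with a low value. They report only what shows in the picture. A call takes as long as a camera call. They do not tell look-alikes from the thing itself.
- spotter.masks_of(camera, target): "region" (420x560 bool, what is visible of it) and "bbox" ([left, top, right, bottom] in pixels, round what is visible of it).
- spotter.pinpoint(camera, target): "point" ([row, column] in pixels: a listed point, or the origin of a listed thing).
The state is a dict: "clock": time; "joint_pos": joint angles; "dq": joint speeds; "joint_torque": joint torques, N m; "tcp_pos": TCP position; "eef_rot": TCP orientation; "contact_force": force on the tool from outside, world axes, zero at the start; "moment": the same for the moment, N m; "opening": opening from 0.0 (shut) to 1.0 (fully open); "grip_force": force on a finger pad.
Only numpy, scipy, OpenCV 4.12 (cv2) and the standard library are available. Lean on these libraries where they do the work, as an engineer would, in place of code of your own. Each camera call takes 0.05 s, during which the arm holds its last target. There are 200 camera calls.

### The job

Put every tall white jar with a grey press-on lid upright into the divided well of the warmer, one jar to a cell, and press every lid down until it is fully home. When all jars are loaded and closed, turn the warmer's dial so that its pointer stands at the brass set mark, and last press the round start button beside the dial fully in. Leave the other things on the bench where they are.

Things in the scene. Friction and masses are not known exactly. Their poses are not given: they have to be found in the camera images.
- warmer: jar warmer, fixed to the bench, 222 x 214 mm, grey with an aluminium well divided into 2 x 3 square cells. Origin: centre of its underside; z up, x from the control panel towards the well (away from the robot at yaw 0), y to the left. Cell floors 18 mm and cell rims 40 mm above the bench; the control panel is in front of the well, its top 34 mm above the bench
- cell_0 (a point): centre of a cell's floor; the cell is 60 mm square inside, 22 mm deep, walls 6 mm, cells 66 mm apart along the warmer's x and y; holds one jar
- cell_1 (a point): centre of a cell's floor; the cell is 60 mm square inside, 22 mm deep, walls 6 mm, cells 66 mm apart along the warmer's x and y; holds one jar
- cell_2 (a point): centre of a cell's floor; the cell is 60 mm square inside, 22 mm deep, walls 6 mm, cells 66 mm apart along the warmer's x and y; holds one jar
- cell_3 (a point): centre of a cell's floor; the cell is 60 mm square inside, 22 mm deep, walls 6 mm, cells 66 mm apart along the warmer's x and y; holds one jar
- cell_4 (a point): centre of a cell's floor; the cell is 60 mm square inside, 22 mm deep, walls 6 mm, cells 66 mm apart along the warmer's x and y; holds one jar
- cell_5 (a point): centre of a cell's floor; the cell is 60 mm square inside, 22 mm deep, walls 6 mm, cells 66 mm apart along the warmer's x and y; holds one jar
- jar_0: white jar (may be absent), 40 mm across, about 0.13 kg, with a grey press-on lid of the same width, standing on the bench mat (its top 2.6 mm above the bench). Origin: centre of its underside; z up through the lid. Body 44 mm high, lid skirt 14 mm high; overall 64 mm with the lid fully up, 59 mm with it home. The lid cannot come off
- lid_0 (a joint): how far the lid of jar_0 is pressed down: 0 = 5 mm proud, 0.005 m = fully home; it resists with about 8 N and stays where it is left
- jar_1: white jar (may be absent), 40 mm across, about 0.13 kg, with a grey press-on lid of the same width, standing on the bench mat (its top 2.6 mm above the bench). Origin: centre of its underside; z up through the lid. Body 44 mm high, lid skirt 14 mm high; overall 64 mm with the lid fully up, 59 mm with it home. The lid cannot come off
- lid_1 (a joint): how far the lid of jar_1 is pressed down: 0 = 5 mm proud, 0.005 m = fully home; it resists with about 8 N and stays where it is left
- jar_2: white jar (may be absent), 40 mm across, about 0.13 kg, with a grey press-on lid of the same width, standing on the bench mat (its top 2.6 mm above the bench). Origin: centre of its underside; z up through the lid. Body 44 mm high, lid skirt 14 mm high; overall 64 mm with the lid fully up, 59 mm with it home. The lid cannot come off
- lid_2 (a joint): how far the lid of jar_2 is pressed down: 0 = 5 mm proud, 0.005 m = fully home; it resists with about 8 N and stays where it is left
- jar_3: white jar (may be absent), 40 mm across, about 0.13 kg, with a grey press-on lid of the same width, standing on the bench mat (its top 2.6 mm above the bench). Origin: centre of its underside; z up through the lid. Body 44 mm high, lid skirt 14 mm high; overall 64 mm with the lid fully up, 59 mm with it home. The lid cannot come off
- lid_3 (a joint): how far the lid of jar_3 is pressed down: 0 = 5 mm proud, 0.005 m = fully home; it resists with about 8 N and stays where it is left
- dial (a joint): angle of the warmer's dial, rad, 0 to 4.71, growing clockwise seen from above; light friction, stays where it is left. At 0 its pointer is turned 135 degrees anticlockwise (from above) from the warmer's x axis. The black grip is an upright bar 42 mm long along the pointer direction, 12 mm wide, its top 69 mm above the bench, on a 40 mm skirt 5 mm high
- dial_grip (a point): point on the dial's axis, 60 mm above the bench (9 mm below the top of the grip bar): grip here across the bar. Its x axis is the pointer direction
- dial_pointer (a point): point beside the dial 30 mm from its axis in the direction of the pointer (white line along the bar, on one end only)
- set_mark (a joint): angle of the small brass set mark at the rim of the scale, measured as the dial's: the pointer is at the mark when both joints have the same value. The mark is clamped and not to be moved
- mark_point (a point): point 30 mm from the dial's axis in the direction of the brass set mark
- white_jar: bystander: screw-capped jar 43 mm across, 36 mm high, origin at the centre of its underside
- tape: bystander: roll of black tape, 53 mm across, 19 mm high
- start (a joint): travel of the warmer's start plunger: 0 = up, 0.005 m = fully pressed in; it resists with about 5 N and stays in
- start_top (a point): centre of the top of the start plunger, a round black button 22 mm across on the panel, 70 mm to the right of the dial (warmer's -y); its top is 49 mm above the bench when up, 44 mm when pressed in
Things that resemble listed ones, but are neither listed nor needed, are in the scene too. What is shaped like the jar_3 but green or purple is not meant.

How it is judged:
By the outcome, as a careful person would: the job done as asked, in the order asked, and still so for the second after the job is handed in, with the robot touching nothing.
Of jar_0, jar_1, jar_2, jar_3 only 3 to 4 are there at a start; the rules pass over those that are not, and their reading is None.
At some moment in a run one of jar_0, jar_1, jar_2, jar_3 may be knocked a few centimetres aside while the robot is not near it.
It also fails if it takes over 210 s, if anything falls off the work surface, if the arm or the gripper's body presses on something with over 40 N, if the wrist force passes 120 N, or if a joint passes its speed limit or range.

## Working session

There is one attempt and no reset: what is moved stays moved. The work goes in short steps, Python scripts to look and compute and a tool call to move; the robot and the scene stay as the last step left them, time stands still between calls to the robot, and variables do not carry over. Pictures are saved under pics/ and viewed, at most 14 in all, crops included, and the job is handed in when it is done.

Besides the shell and the picture viewer there is one more tool, called after "Call:" as name(argument=value, ...) on one line, values as JSON. servo_tool: Moves the arm, as the interface text tells. Its arguments: {"type":"object","properties":{"deltas":{"type":"array","items":{"type":"array","items":{"type":"number"}}}},"required":["deltas"]}

```bash
mkdir -p pics; cat > h.py <<'E'
import numpy as np, cv2
from workcell import arm, cams, spotter
def grab(n,save=None):
    f=cams.grab_frame(n)
    if save: cv2.imwrite('pics/'+save,f['pixels'])
    return f
def toworld(f,row,col,z):
    T=np.array(f['pose']); d=T[:3,:3]@np.array([(col-f['cx'])/f['fx'],-(row-f['cy'])/f['fy'],-1.]); o=T[:3,3]
    return o+d*(z-o[2])/d[2]
def topix(f,p):
    T=np.array(f['pose']); q=T[:3,:3].T@(np.array(p)-T[:3,3])
    return f['cx']+f['fx']*q[0]/-q[2], f['cy']-f['fy']*q[1]/-q[2]
E
python3 - <<'E'
from h import *
np.set_printoptions(precision=1,suppress=True)
ft=grab('top','t0.png'); fs=grab('side','s0.png')
print([k for k in ft]); print(ft['pose'],fs['pose'])
for cam,f in(('top',ft),('side',fs)):
  for n,z in (('jar_0',2.6),('warmer',0),('cell_0',18),('dial_grip',60),('dial_pointer',60),('mark_point',40),('start_top',49),('white_jar',2.6)):
    for r in spotter.pinpoint(cam,n):
        print(cam,n,round(r['p'],2),np.array(r['point']),toworld(f,*r['point'],z))
print(arm.observe())
E
```

```text
['pixels', 'fx', 'fy', 'cx', 'cy', 'pose']
[[  -0.     1.    -0.1  416.1]
 [  -1.    -0.     0.   -92.1]
 [   0.     0.1    1.  1064.9]
 [   0.     0.     0.     1. ]] [[ -0.9   0.2  -0.4   5.7]
 [ -0.5  -0.4   0.8 846.8]
 [  0.    0.9   0.5 718.3]
 [  0.    0.    0.    1. ]]
top jar_0 0.87 [243.3 396. ] [ 487.9 -374.3    2.6]
top jar_0 0.81 [187.5 290.3] [ 637.  -105.7    2.6]
top jar_0 0.67 [199.9 366.1] [ 601.6 -302.2    2.6]
top jar_0 0.64 [242.5 336.8] [ 491.9 -222.7    2.6]
top jar_0 0.52 [187.5 325.9] [ 635.8 -198.6    2.6]
top jar_0 0.5 [249.6 291. ] [ 475.4 -105.2    2.6]
top warmer 0.59 [224.  204.8] [544.4 116.1   0. ]
top cell_0 0.89 [217.6 201.3] [558.7 121.7  18. ]
top cell_0 0.86 [222.1 178.8] [547.9 178.5  18. ]
top cell_0 0.86 [217.3 228.3] [558.6  53.2  18. ]
top cell_0 0.85 [193.  202.1] [622.3 120.6  18. ]
top cell_0 0.8 [198.3 175.6] [609.4 188.1  18. ]
top cell_0 0.8 [189.2 230.2] [631.3  48.8  18. ]
top cell_0 0.22 [241.7 394.2] [ 490.9 -365.9   18. ]
top dial_grip 0.69 [253.9 199.7] [464.8 115.6  60. ]
top dial_grip 0.54 [181.8 419.7] [ 635.3 -425.4   60. ]
to
[... 930 characters left out ...]
609.2 -343.7   60. ]
side dial_pointer 0.57 [286.7 256.3] [450.5 156.2  60. ]
side dial_pointer 0.22 [218.8 267.3] [ 584.8 -122.3   60. ]
side start_top 0.37 [261.7 271.5] [476.6  41.4  49. ]
side white_jar 0.68 [185.9 300.8] [ 648.8 -466.8    2.6]
side white_jar 0.21 [266.4 243.7] [563.1  39.8   2.6]
{'clock': 0.9, 'joint_pos': array([-1.4,  0.3,  0. ,  1.3, -0. ,  1.4]), 'dq': array([ 0., -0., -0.,  0.,  0.,  0.]), 'joint_torque': array([ -0. , -48. ,  29.9,  -0. ,  -0. ,   0. ]), 'tcp_pos': array([ 156.6, -553.3,  231.3]), 'eef_rot': array([ 0. ,  1. ,  0.1, -0. ]), 'contact_force': array([0.5, 1. , 0.2]), 'moment': array([-0., -0., -0.]), 'grip_force': 0.0, 'opening': 1.0009581405928432}
```

```bash
python3 - <<'E'
import cv2,numpy as np
t=cv2.imread('pics/t0.png');s=cv2.imread('pics/s0.png')
a=cv2.resize(t[140:300,140:460],None,fx=2.5,fy=2.5,interpolation=cv2.INTER_CUBIC)
b=cv2.resize(s[140:340,150:390],None,fx=3,fy=3,interpolation=cv2.INTER_CUBIC)
cv2.imwrite('pics/t0c.png',a);cv2.imwrite('pics/s0c.png',b)
E
```

```text
(no output)
```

View pics/t0c.png

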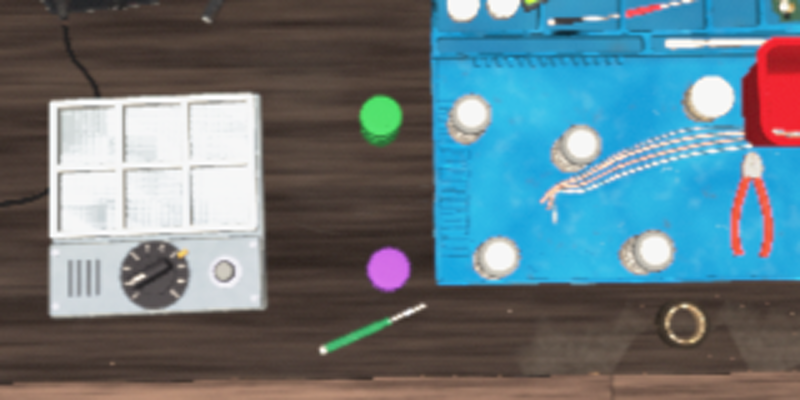

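View pics/s0c.png

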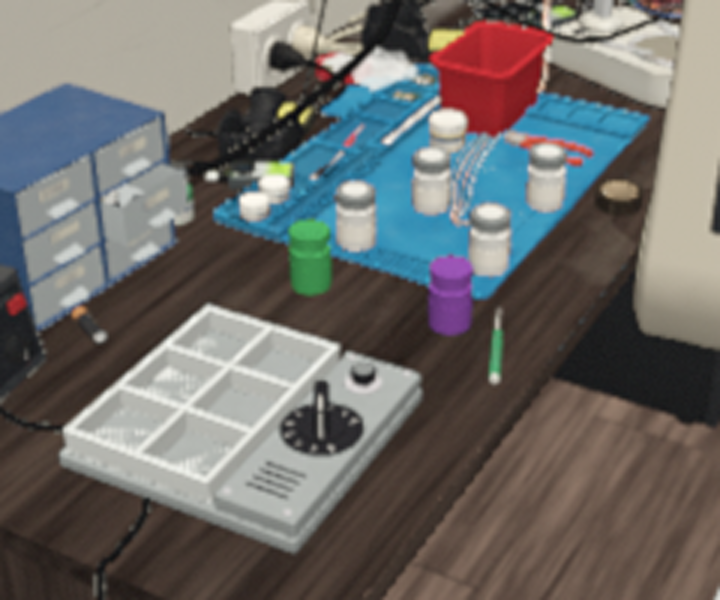

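The top view shows four grey-lidded white jars on the mat. In the full top picture their lids are at about (328,186), (372,198), (339,243) and (402,240). The green and purple look-alikes stand off the mat, and the screw-capped jar is at (425,180) by the red bin. The warmer is on the left: the dial pointer points back-left, the brass mark is at crop (180,253), and the start button is at crop (224,270). The side view agrees.

```bash
cat >> h.py <<'E'
from scipy.spatial.transform import Rotation as R
def state(): 
    o=arm.observe(); q=np.array(o['eef_rot']); return o,np.array(o['tcp_pos']),R.from_quat(q[[1,2,3,0]]).as_matrix()
def plan(x,y,z,yaw=None):
    o,p,M=state(); cur=np.degrees(np.arctan2(M[1,0],M[0,0]))
    u=M.T@(np.array([x,y,z])-p)/20
    print('clock %.1f tcp'%o['clock'],p.round(1),'yaw %.2f'%cur,'| units xyz',u.round(2),'' if yaw is None else 'turn %.2f'%(-(yaw-cur)/6))
E
python3 - <<'E'
from h import *
o,p,M=state();print(M.round(3))
plan(488,-378,180,0)
f=grab('wrist','w0.png')
print(np.round(M.T@(np.array(f['pose'])[:3,3]-p),1), np.round(M.T@np.array(f['pose'])[:3,:3],2),f['fx'],f['cx'],f['cy'])
E
```

```text
[[ 0.962  0.272 -0.   ]
 [ 0.272 -0.962 -0.   ]
 [-0.     0.    -1.   ]]
clock 0.9 tcp [ 156.6 -553.3  231.3] yaw 15.80 | units xyz [18.33 -3.92  2.57] turn 2.63
[  78.7    0.8 -141.7] [[-0.    0.95  0.3 ]
 [ 1.    0.   -0.  ]
 [-0.    0.3  -0.95]] 295.5501934620889 281.1801626917614 209.81284645862797
```

Call:
servo_tool(deltas=[[0,0,0,0,0.88],[0,0,0,0,0.88],[0,0,0,0,0.87],[0,1,-0.5,0,0],[0,1,-0.5,0,0],[0,1,-0.5,0,0],[0,1,-0.5,0,0],[0,1,-0.5,0,0],[0,1,-0.5,0,0],[0,1,-0.5,0,0]])

```text
clock: 1.95
tcp_pos: [297.3, -482.8, 231.4]
eef_rot: [0.0, 1.0, 0.0, 0.0]
contact_force: [-0.2, -0.5, 0.3]
opening: 0.999
grip_force: 0.0
```

Call:
servo_tool(deltas=[[0,1,-0.5,0.3,0],[0,1,-0.5,0.3,0],[0,1,-0.5,0.3,0],[0,1,-0.5,0.3,0],[0,1,-0.5,0.3,0],[0,1,-0.5,0.3,0],[0,0.6,-0.5,0.3,0],[0,0,-0.5,0.3,0],[0,0,0,0,0],[0,0,0,0,0]])

```text
clock: 2.95
tcp_pos: [428.3, -403.2, 183.4]
eef_rot: [0.0, 1.0, 0.0, -0.0]
contact_force: [-1.8, -0.8, 0.2]
opening: 1.001
grip_force: 0.0
```

```bash
cat >> h.py <<'E'
def jars(cam,save=None,minp=.3):
    "lid-top based positions: mask -> top disc; origin pinpoint at mat height"
    f=grab(cam,save)
    for r in spotter.pinpoint(cam,'jar_0'):
        if r['p']>minp: print(cam,'jar p%.2f'%r['p'],np.round(r['point']),toworld(f,*r['point'],2.6).round(1))
    return f
def lids(f,zt=66.6):
    "near-white bright discs on lid tops: centre at zt"
    for r in spotter.masks_of('wrist','jar_0'):
        print('mask p%.2f'%r['p'],r['bbox'])
E
python3 - <<'E'
from h import *
f=jars('wrist','w1.png'); lids(f); plan(488,-378,28,0)
E
```

```text
wrist jar p0.92 [131. 251.] [ 491.8 -371.7    2.6]
wrist jar p0.86 [ 15. 178.] [ 598.2 -305.7    2.6]
wrist jar p0.63 [144.  16.] [ 477.8 -120.7    2.6]
wrist jar p0.62 [134. 106.] [ 488.4 -218.6    2.6]
mask p0.89 [223.5, 110.3, 271.3, 156.0]
mask p0.78 [0.5, 123.6, 36.3, 166.1]
mask p0.73 [46.2, 115.9, 128.4, 161.3]
mask p0.60 [128.2, 0.0, 206.7, 40.3]
clock 3.1 tcp [ 428.4 -404.   183.8] yaw -0.03 | units xyz [ 2.98 -1.31  7.79] turn -0.00
```

View pics/w1.png

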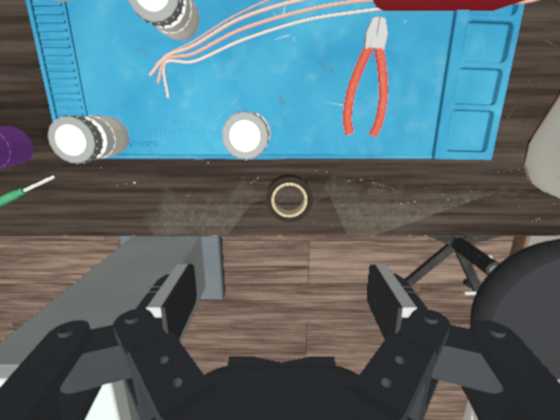

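Wrist view: jar D's lid is at (246,134), with its base at about (491,-372). I'll go down on it and grip.

Call:
servo_tool(deltas=[[0,0.8,-0.4,0,0],[0,0.8,-0.4,0.4,0],[0,0.8,-0.4,0.6,0],[0,0.73,-0.4,0.8,0],[0,0,0,1,0],[0,0,0,1,0],[0,0,0,1,0],[0,0,0,1,0],[0,0,0,1,0],[0,0,0,1,0]])

```text
clock: 4.1
tcp_pos: [491.5, -369.5, 24.6]
eef_rot: [-0.001, 1.0, 0.001, -0.001]
contact_force: [-0.1, 0.2, 0.2]
opening: 1.002
grip_force: 0.0
```

Call:
servo_tool(deltas=[[0,0,0,0,0],[0,0,0,0,0],[255,0,0,0,0],[255,0,0,0,0],[255,0,0,0,0],[255,0,0,0,0],[255,0,0,0,0],[255,0,0,0,0],[255,0,0,0,0],[255,0,0,0,0]])

```text
clock: 5.1
tcp_pos: [491.7, -371.9, 28.4]
eef_rot: [0.001, 1.0, 0.0, 0.001]
contact_force: [-0.4, 0.1, 5.6]
opening: 0.45
grip_force: 60.3
```

Call:
servo_tool(deltas=[[255,0,0,-1,0],[255,0,0,-1,0],[255,0,0,-1,0],[255,0,0,-1,0],[255,0,0,-1,0],[255,0,0,-1,0],[255,0,-1,-1,0],[255,0,-1,-1,0],[255,0,-1,0,0],[255,0,-1,0,0]])

```text
clock: 6.1
tcp_pos: [491.0, -290.5, 187.6]
eef_rot: [0.0, 1.0, -0.0, 0.0]
contact_force: [0.0, 0.6, -1.9]
opening: 0.453
grip_force: 60.6
```

Call:
servo_tool(deltas=[[255,0,-1,0,0],[255,0,-1,0,0],[255,0,-1,0,0],[255,0,-1,0,0],[255,0,-1,0,0],[255,0,-1,0,0],[255,0,-1,0,0],[255,0,-1,0,0],[255,0,-1,0,0],[255,0,-1,0,0]])

```text
clock: 7.1
tcp_pos: [490.3, -89.5, 186.7]
eef_rot: [-0.0, 1.0, 0.0, -0.0]
contact_force: [0.1, 0.3, -0.6]
opening: 0.452
grip_force: 60.6
```

Call:
servo_tool(deltas=[[255,0,-1,0,0],[255,0,-1,0,0],[255,0,-1,0,0],[255,0,-1,0,0],[255,0,-1,0,0],[255,0,-1,0,0],[255,0,-1,0,0],[255,0,-1,0,0],[255,0,-1,0,0],[255,0,-1,0,0]])

```text
clock: 8.1
tcp_pos: [490.4, 95.3, 187.0]
eef_rot: [-0.006, 1.0, 0.012, -0.0]
contact_force: [0.3, 0.0, -0.9]
opening: 0.452
grip_force: 60.6
```

Call:
servo_tool(deltas=[[255,0,0,0,0],[255,0,0,0,0],[255,0,0,0,0],[255,0,0,0,0],[255,0,0,0,0],[255,0,0,0,0],[255,0,0,0,0],[255,0,0,0,0],[255,0,0,0,0],[255,0,0,0,0]])

```text
clock: 9.1
tcp_pos: [491.0, 93.7, 187.4]
eef_rot: [-0.006, 1.0, 0.011, -0.0]
contact_force: [-0.7, -0.0, -1.9]
opening: 0.451
grip_force: 60.6
```

```bash
python3 - <<'E'
from h import *
f=grab('wrist','w2.png')
for n,z in (('warmer',0),('cell_0',18),('dial_grip',60),('dial_pointer',60),('start_top',49),('mark_point',40)):
  for r in spotter.pinpoint('wrist',n): print(n,'%.2f'%r['p'],np.round(r['point']),toworld(f,*r['point'],z).round(1))
plan(552,184,130,0)
E
```

```text
warmer 0.96 [132. 262.] [552.5 117.    0. ]
cell_0 0.95 [ 62. 259.] [617.9 118.8  18. ]
cell_0 0.87 [135. 261.] [550.4 117.3  18. ]
cell_0 0.78 [134. 195.] [550.4 184.7  18. ]
cell_0 0.63 [130. 325.] [557.3  52.   18. ]
cell_0 0.62 [ 63. 327.] [618.6  53.9  18. ]
cell_0 0.61 [ 63. 188.] [615.7 186.8  18. ]
dial_grip 0.83 [218. 261.] [475.2 113.5  60. ]
dial_pointer 0.93 [226. 235.] [466.7 138.9  60. ]
dial_pointer 0.72 [249. 279.] [442.7  96.2  60. ]
start_top 0.79 [210. 328.] [481.5  47.8  49. ]
mark_point 0.65 [ 63. 328.] [614.9  55.6  40. ]
clock 9.4 tcp [491.   93.7 187.3] yaw 1.23 | units xyz [ 3.14 -4.42  2.92] turn 0.20
```

View pics/w2.png

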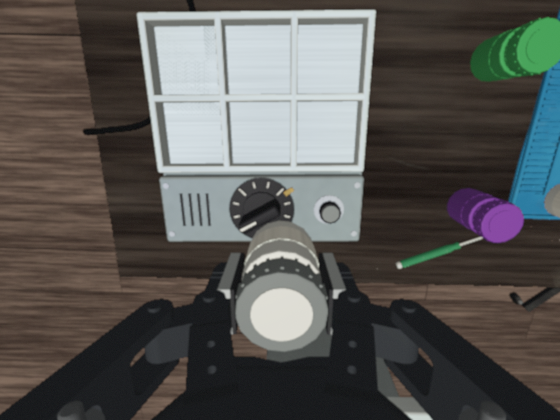

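The wrist view shows the well's rim corners at (140,12), (374,12), (362,170) and (158,172). Divider crossings are at (222,97) and (294,98), the dial is at (262,207), the brass mark at (289,191) and the start button at (330,212).

```bash
python3 - <<'E'
from h import *
import pickle
f=grab('wrist'); 
P=[toworld(f,r,c,40) for c,r in ((222,97),(294,98),(140,12),(374,12),(362,170),(158,172))]
for p in P: print(p.round(1))
d=P[0]-P[1]; yaw=np.degrees(np.arctan2(-d[0],d[1])); print('yaw',yaw,np.linalg.norm(d))
d=P[2]-P[3]; print(np.degrees(np.arctan2(-d[0],d[1])),np.linalg.norm(d))
d=P[5]-P[4]; print(np.degrees(np.arctan2(-d[0],d[1])),np.linalg.norm(d))
d=P[2]-P[5]; print(np.linalg.norm(d))
print('dial',toworld(f,207,262,39).round(1),'mark',toworld(f,191,289,36).round(1),'start',toworld(f,212,330,49).round(1))
c=np.mean(P[2:],0); print('well centre',c, 'mid cross',(P[0]+P[1])/2)
E
```

```text
[585.  151.1  40. ]
[585.5  85.1  40. ]
[651.2 218.3  40. ]
[654.8  20.1  40. ]
[520.8  16.2  40. ]
[514.1 217.4  40. ]
yaw 0.44614887941732356 66.0102135275962
1.0360189809331397 198.26677173351112
1.9106426687475662 201.35669712349014
137.14852881657683
dial [480.  114.3  39. ] mark [496.8  87.1  36. ] start [479.6  45.9  49. ]
well centre [585.20154278 118.00237624  40.        ] mid cross [585.23987393 118.14332542  40.        ]
```

Call:
servo_tool(deltas=[[255,0.8,-0.55,0,0],[255,0.8,-0.55,0,0],[255,0.8,-0.55,0,0],[255,0.8,-0.55,0,0],[255,0.8,-0.55,0,0],[255,0.8,-0.55,0,0],[255,0.8,-0.55,0.6,0],[255,0.8,-0.57,0.6,0],[255,0,0,0.8,0],[255,0,0,0.8,0]])

```text
clock: 10.5
tcp_pos: [617.2, 148.7, 132.9]
eef_rot: [-0.023, 0.999, 0.045, -0.001]
contact_force: [-0.2, -0.7, -1.5]
opening: 0.456
grip_force: 60.6
```

Call:
servo_tool(deltas=[[255,0,0,0,0],[255,0,0,0,0],[255,0,0,0,0],[255,0,0,0,0],[255,0,0,0,0],[255,0,0,0,0],[255,0,0,0.5,0],[255,0,0,0.5,0],[255,0,0,0.5,0],[255,0,0,0,0]])

```text
clock: 11.5
tcp_pos: [614.8, 149.3, 101.1]
eef_rot: [-0.023, 0.999, 0.045, -0.003]
contact_force: [-0.5, 1.1, -1.9]
opening: 0.453
grip_force: 60.6
```

```bash
python3 - <<'E'
from h import *
plan(617,184.8,45,1.1)
f=grab('wrist','w3.png')
E
```

```text
clock 11.5 tcp [614.8 149.3 101.1] yaw 5.14 | units xyz [ 0.28 -1.63  2.88] turn 0.67
```

View pics/w3.png

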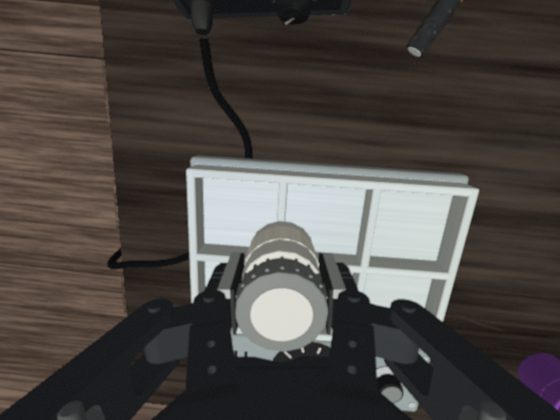

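```bash
python3 - <<'E'
from h import *
o,p,M=state(); print(np.round(o['joint_pos'],3)); print(M.round(3)); print(arm.__dir__()[-20:])
E
```

```text
[ 0.09   0.486 -0.018  1.07   0.046  3.141]
[[ 0.996  0.089 -0.007]
 [ 0.09  -0.995  0.045]
 [-0.003 -0.046 -0.999]]
['__str__', '__getattribute__', '__setattr__', '__delattr__', '__lt__', '__le__', '__eq__', '__ne__', '__gt__', '__ge__', '__init__', '__reduce_ex__', '__reduce__', '__getstate__', '__subclasshook__', '__init_subclass__', '__format__', '__sizeof__', '__dir__', '__class__']
```

Joint 6 is at its limit, so I'll half-turn the tool, which is an equivalent grasp, and keep it flipped from here on.

Call:
servo_tool(deltas=[[255,0,0,-1,-0.5],[255,0,0,-1,-1],[255,0,0,-1,-1],[255,0,0,0,-1],[255,0,0,0,-1],[255,0,0,0,-1],[255,0,0,0,-1],[255,0,0,0,-1],[255,0,0,0,-1],[255,0,0,0,-1]])

```text
clock: 12.55
tcp_pos: [616.9, 146.7, 164.0]
eef_rot: [-0.02, 0.855, 0.518, 0.01]
contact_force: [1.3, -0.2, -2.1]
opening: 0.453
grip_force: 60.5
```

Call:
servo_tool(deltas=[[255,0,0,0,-1],[255,0,0,0,-1],[255,0,0,0,-1],[255,0,0,0,-1],[255,0,0,0,-1],[255,0,0,0,-1],[255,0,0,0,-1],[255,0,0,0,-1],[255,0,0,0,-1],[255,0,0,0,-1]])

```text
clock: 13.55
tcp_pos: [616.9, 146.7, 164.0]
eef_rot: [-0.013, 0.482, 0.876, 0.019]
contact_force: [0.3, 0.1, -1.6]
opening: 0.455
grip_force: 60.5
```

Call:
servo_tool(deltas=[[255,0,0,0,-1],[255,0,0,0,-1],[255,0,0,0,-1],[255,0,0,0,-1],[255,0,0,0,-1],[255,0,0,0,-1],[255,0,0,0,-1],[255,0,0,0,-1],[255,0,0,0,-1],[255,0,0,0,0]])

```text
clock: 14.55
tcp_pos: [616.9, 146.7, 164.0]
eef_rot: [-0.003, 0.033, 0.999, 0.023]
contact_force: [-0.9, 0.1, -1.2]
opening: 0.451
grip_force: 60.5
```

```bash
python3 - <<'E'
from h import *
o,p,M=state(); print(np.round(o['joint_pos'],3)); print(M.round(3))
plan(617,184.8,45,181.1)
E
```

```text
[0.085 0.449 0.08  1.202 0.046 0.152]
[[-0.998  0.067 -0.004]
 [ 0.067  0.997  0.046]
 [ 0.007  0.045 -0.999]]
clock 14.6 tcp [616.9 146.7 164. ] yaw 176.17 | units xyz [0.08 1.63 6.03] turn -0.82
```

Call:
servo_tool(deltas=[[255,0,0,0,-0.8],[255,0,0.55,0,0],[255,0,0.55,0,0],[255,0,0.53,0,0],[255,0,0,0.8,0],[255,0,0,0.8,0],[255,0,0,0.8,0],[255,0,0,0.6,0],[255,0,0,0,0],[255,0,0,0,0]])

```text
clock: 15.55
tcp_pos: [615.9, 182.4, 105.4]
eef_rot: [-0.002, -0.008, 1.0, 0.023]
contact_force: [-0.1, -1.4, -1.2]
opening: 0.451
grip_force: 60.5
```

```bash
python3 - <<'E'
from h import *
grab('side','s1.png'); plan(617,184.8,45,181.1)
import cv2
s=cv2.imread('pics/s1.png'); cv2.imwrite('pics/s1c.png',cv2.resize(s[180:340,140:340],None,fx=3.5,fy=3.5))
E
```

```text
clock 15.6 tcp [616.4 182.3 106. ] yaw -179.06 | units xyz [-0.04 -0.02  3.05] turn -60.03
```

View pics/s1c.png

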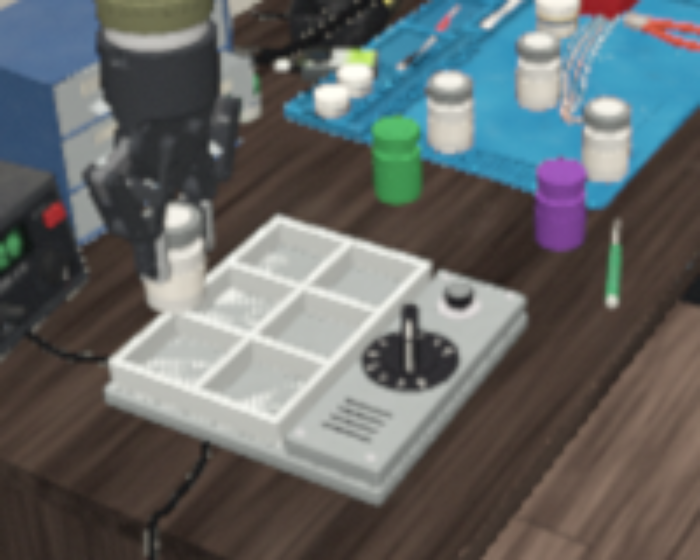

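The jar is held above the back-left cell, and the other three still stand where they were.

Call:
servo_tool(deltas=[[255,0,0,0.6,0],[255,0,0,0.6,0],[255,0,0,0.6,0],[255,0,0,0.6,0],[255,0,0,0.5,0],[255,0,0,0.1,0],[255,0,0,0,0],[255,0,0,0,0],[255,0,0,0,0],[255,0,0,0,0]])

```text
clock: 16.6
tcp_pos: [615.8, 184.7, 45.3]
eef_rot: [-0.002, -0.008, 1.0, 0.023]
contact_force: [-0.7, 0.3, -2.1]
opening: 0.452
grip_force: 60.7
```

Call:
servo_tool(deltas=[[0,0,0,0,0],[0,0,0,0,0],[0,0,0,0,0],[0,0,0,0,0],[0,0,0,0,0],[0,0,0,0,0],[0,0,0,-0.5,0],[0,0,0,-1,0],[0,0,0,-1,0],[0,0,0,-1,0]])

```text
clock: 17.6
tcp_pos: [616.1, 181.5, 116.7]
eef_rot: [-0.002, -0.008, 1.0, 0.023]
contact_force: [0.8, -0.0, 0.0]
opening: 1.004
grip_force: 0.0
```

```bash
python3 - <<'E'
from h import *
f=grab('wrist','w4.png')
jars('top');plan(492,-223,150,180)
E
```

```text
top jar p0.74 [199. 368.] [ 604.7 -308.3    2.6]
top jar p0.63 [191. 328.] [ 626.1 -203.5    2.6]
top jar p0.58 [242. 334.] [ 492.8 -216.8    2.6]
top jar p0.57 [192. 174.] [627.6 196.    2.6]
top jar p0.50 [191. 290.] [ 626.6 -105.9    2.6]
top jar p0.48 [248. 290.] [ 480.5 -102.2    2.6]
clock 17.8 tcp [617.5 181.7 117.6] yaw -179.06 | units xyz [  6.6  -20.03  -2.55] turn -59.84
```

View pics/w4.png

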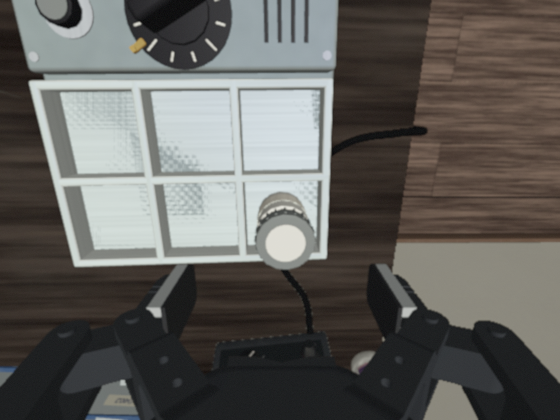

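Call:
servo_tool(deltas=[[0,0.33,-1,-0.5,0],[0,0.33,-1,-0.5,0],[0,0.33,-1,-0.5,0],[0,0.33,-1,-0.5,0],[0,0.33,-1,-0.5,0],[0,0.33,-1,0,0],[0,0.33,-1,0,0],[0,0.33,-1,0,0],[0,0.33,-1,0,0],[0,0.33,-1,0,0]])

```text
clock: 18.75
tcp_pos: [552.5, -22.2, 155.3]
eef_rot: [-0.003, -0.008, 1.0, 0.023]
contact_force: [-0.4, -0.2, 0.2]
opening: 0.998
grip_force: 0.0
```

Call:
servo_tool(deltas=[[0,0.33,-1,0,0],[0,0.33,-1,0,0],[0,0.33,-1,0,0],[0,0.33,-1,0,0],[0,0.33,-1,0,0],[0,0.33,-1,0,0],[0,0.33,-1,0,0],[0,0.33,-1,0,0],[0,0.33,-1,0,0],[0,0.33,-1,0,0]])

```text
clock: 19.75
tcp_pos: [489.9, -222.9, 146.4]
eef_rot: [-0.003, -0.008, 1.0, 0.023]
contact_force: [0.2, 0.3, 0.2]
opening: 1.001
grip_force: 0.0
```

Call:
servo_tool(deltas=[[0,0,0,0,0],[0,0,0,0,0],[0,0,0,0,0],[0,0,0,0,0],[0,0,0,0,0],[0,0,0,0,0],[0,0,0,0,0],[0,0,0,0,0],[0,0,0,0,0],[0,0,0,0,0]])

```text
clock: 20.75
tcp_pos: [490.8, -222.5, 147.4]
eef_rot: [-0.002, -0.008, 1.0, 0.023]
contact_force: [-0.6, -0.5, 0.4]
opening: 1.003
grip_force: 0.0
```

```bash
python3 - <<'E'
from h import *
jars('wrist','w5.png');plan(492,-220,28,180)
E
```

```text
wrist jar p0.97 [180. 382.] [ 473.2 -116.1    2.6]
wrist jar p0.95 [288. 196.] [ 594.7 -307.6    2.6]
wrist jar p0.84 [312. 293.] [ 627.6 -200.9    2.6]
wrist jar p0.83 [308. 370.] [ 622.9 -111.2    2.6]
wrist jar p0.79 [194. 274.] [ 488.2 -223.4    2.6]
clock 20.9 tcp [ 490.8 -222.5  147.5] yaw -179.06 | units xyz [-0.08 -0.15  5.97] turn -59.84
```

View pics/w5.png

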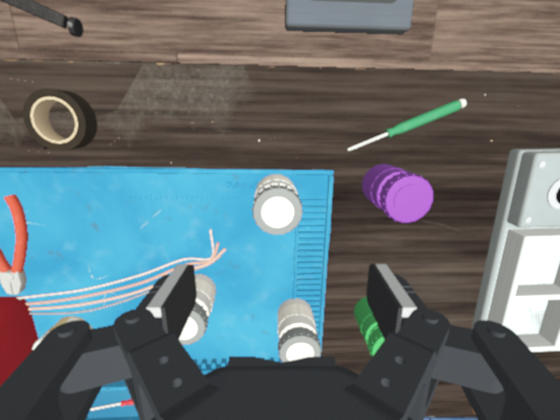

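The wrist view shows jar C's lid at (278,210), right below the tool. Its base is at about (489,-223).

Call:
servo_tool(deltas=[[0,0.08,-0.3,0.5,0],[0,0,0,1,0],[0,0,0,1,0],[0,0,0,1,0],[0,0,0,1,0],[0,0,0,1,0],[0,0,0,0.5,0],[0,0,0,0,0],[255,0,0,0,0],[255,0,0,0,0]])

```text
clock: 21.85
tcp_pos: [489.5, -223.6, 28.2]
eef_rot: [-0.001, -0.008, 1.0, 0.022]
contact_force: [-0.7, -0.3, 0.4]
opening: 0.691
grip_force: 0.0
```

Call:
servo_tool(deltas=[[255,0,0,0,0],[255,0,0,0,0],[255,0,0,0,0],[255,0,0,0,0],[255,0,0,0,0],[255,0,0,0,0],[255,0,0,0,0],[255,0,0,-0.5,0],[255,0,0,-1,0],[255,0,0,-1,0]])

```text
clock: 22.85
tcp_pos: [488.3, -224.9, 77.6]
eef_rot: [-0.003, -0.008, 1.0, 0.023]
contact_force: [-0.2, 0.0, -0.9]
opening: 0.451
grip_force: 60.4
```

Call:
servo_tool(deltas=[[255,0,0,-1,0],[255,0,0.4,-1,0],[255,-0.2,1,-0.6,0],[255,-0.2,1,0,0],[255,-0.2,1,0,0],[255,-0.2,1,0,0],[255,-0.2,1,0,0],[255,-0.2,1,0,0],[255,-0.2,1,0,0],[255,-0.2,1,0,0]])

```text
clock: 23.85
tcp_pos: [518.2, -58.5, 137.0]
eef_rot: [-0.002, -0.008, 1.0, 0.023]
contact_force: [0.1, 0.1, -1.0]
opening: 0.453
grip_force: 60.4
```

Call:
servo_tool(deltas=[[255,-0.2,1,0,0],[255,-0.2,1,0,0],[255,-0.2,1,0,0],[255,-0.2,1,0,0],[255,-0.2,1,0,0],[255,-0.2,1,0,0],[255,-0.2,1,0,0],[255,-0.2,1,0,0],[255,-0.2,1,0,0],[255,-0.08,1,0,0]])

```text
clock: 24.85
tcp_pos: [552.8, 141.8, 145.9]
eef_rot: [-0.002, -0.008, 1.0, 0.023]
contact_force: [0.3, -0.2, -1.0]
opening: 0.453
grip_force: 60.4
```

Call:
servo_tool(deltas=[[255,0,1,0,0],[255,0,1,0,0],[255,0,0,0,0],[255,0,0,0,0],[255,0,0,0,0],[255,0,0,0,0],[255,0,0,0,0],[255,0,0,0,0],[255,0,0,0,0],[255,0,0,0,0]])

```text
clock: 25.85
tcp_pos: [552.1, 180.8, 147.6]
eef_rot: [-0.002, -0.008, 1.0, 0.023]
contact_force: [0.4, -0.5, -1.4]
opening: 0.454
grip_force: 60.5
```

```bash
python3 - <<'E'
from h import *
plan(551,183.5,45)
E
```

```text
clock 25.9 tcp [552.1 180.8 147.6] yaw -179.07 | units xyz [ 0.04 -0.1   5.13]
```

Call:
servo_tool(deltas=[[255,0,-0.1,0.8,0],[255,0,0,0.8,0],[255,0,0,0.8,0],[255,0,0,0.8,0],[255,0,0,0.8,0],[255,0,0,0.6,0],[255,0,0,0.5,0],[255,0,0,0,0],[255,0,0,0,0],[255,0,0,0,0]])

```text
clock: 26.85
tcp_pos: [552.1, 183.7, 46.2]
eef_rot: [-0.002, -0.008, 1.0, 0.023]
contact_force: [0.2, -0.5, -1.0]
opening: 0.456
grip_force: 60.4
```

Call:
servo_tool(deltas=[[0,0,0,0,0],[0,0,0,0,0],[0,0,0,0,0],[0,0,0,0,0],[0,0,0,0,0],[0,0,0,0,0],[0,0,0,-0.5,0],[0,0,0,-1,0],[0,0,0,-1,0],[0,0,0,-1,0]])

```text
clock: 27.85
tcp_pos: [552.1, 180.4, 116.9]
eef_rot: [-0.002, -0.008, 1.0, 0.023]
contact_force: [0.4, 0.1, -0.5]
opening: 0.999
grip_force: 0.0
```

```bash
python3 - <<'E'
from h import *
f=jars('wrist','w6.png'); jars('side'); plan(628,-201,150)
E
```

```text
wrist jar p0.94 [205. 278.] [552.1 182.1   2.6]
wrist jar p0.71 [275. 284.] [623.3 189.    2.6]
side jar p0.89 [285. 190.] [637.9 171.3   2.6]
side jar p0.87 [234. 249.] [ 636.9 -102.4    2.6]
side jar p0.84 [220. 269.] [ 627.3 -204.8    2.6]
side jar p0.84 [206. 293.] [ 605.2 -320.8    2.6]
side jar p0.78 [291. 216.] [567.2 160.    2.6]
side jar p0.57 [246. 302.] [ 472.3 -121.4    2.6]
clock 28.1 tcp [552.5 180.5 116.2] yaw -179.05 | units xyz [ -3.46 -19.04  -2.57]
```

Call:
servo_tool(deltas=[[0,0,-1,-0.6,0],[0,0,-1,-0.6,0],[0,-0.2,-1,-0.6,0],[0,-0.2,-1,-0.6,0],[0,-0.2,-1,-0.2,0],[0,-0.2,-1,0,0],[0,-0.2,-1,0,0],[0,-0.2,-1,0,0],[0,-0.2,-1,0,0],[0,-0.2,-1,0,0]])

```text
clock: 29.05
tcp_pos: [586.8, -21.8, 156.7]
eef_rot: [-0.003, -0.008, 1.0, 0.023]
contact_force: [-0.2, 0.2, -0.5]
opening: 1.0
grip_force: 0.0
```

Call:
servo_tool(deltas=[[0,-0.2,-1,0,0],[0,-0.2,-1,0,0],[0,-0.2,-1,0,0],[0,-0.2,-1,0,0],[0,-0.2,-1,0,0],[0,-0.2,-1,0,0],[0,-0.2,-1,0,0],[0,-0.2,-1,0,0],[0,-0.2,-1,0,0],[0,0,0,0,0]])

```text
clock: 30.05
tcp_pos: [627.0, -203.7, 149.3]
eef_rot: [-0.002, -0.007, 1.0, 0.022]
contact_force: [-0.0, -1.2, 0.7]
opening: 1.001
grip_force: 0.0
```

Call:
servo_tool(deltas=[[0,0,0,0,0],[0,0,0,0,0],[0,0,0,0,0],[0,0,0,0,0],[0,0,0,0,0],[0,0,0,0,0],[0,0,0,0,0],[0,0,0,0,0],[0,0,0,0,0],[0,0,0,0,0]])

```text
clock: 31.05
tcp_pos: [626.4, -200.4, 149.9]
eef_rot: [-0.002, -0.008, 1.0, 0.023]
contact_force: [0.3, 0.4, 0.1]
opening: 1.006
grip_force: 0.0
```

```bash
cat >> h.py <<'E'
def nearlid(f,x,y,z=66.6,r=30):
    "centroid of bright lid disc near expected position, projected at lid top"
    u,v=topix(f,(x,y,z)); g=cv2.cvtColor(f['pixels'],cv2.COLOR_BGR2HSV)
    m=((g[...,2]>190)&(g[...,1]<50)).astype(np.uint8); yy,xx=np.mgrid[:420,:560]; m[(xx-u)**2+(yy-v)**2>r*r]=0
    n,l,s,c=cv2.connectedComponentsWithStats(m)
    for i in sorted(range(1,n),key=lambda i:-s[i,4])[:2]: print('lid px',c[i].round(),'area',s[i,4],toworld(f,c[i][1],c[i][0],z).round(1))
E
python3 - <<'E'
from h import *
f=jars('wrist','w7.png'); nearlid(f,628,-202); plan(628,-202,28)
E
```

```text
wrist jar p0.94 [197. 272.] [ 628.1 -203.     2.6]
wrist jar p0.80 [ 28. 374.] [ 475.1 -115.8    2.6]
wrist jar p0.78 [196. 362.] [ 626.2 -111.1    2.6]
wrist jar p0.76 [163. 164.] [ 594.5 -307.4    2.6]
lid px [278. 217.] area 821 [ 627.2 -199.6   66.6]
lid px [276. 189.] area 11 [ 604.5 -201.8   66.6]
clock 31.1 tcp [ 626.4 -200.4  149.8] yaw -179.06 | units xyz [-0.1  -0.36  6.08]
```

Call:
servo_tool(deltas=[[0,-0.08,-0.33,0.58,0],[0,0,0,1,0],[0,0,0,1,0],[0,0,0,1,0],[0,0,0,1,0],[0,0,0,1,0],[0,0,0,0.5,0],[0,0,0,0,0],[255,0,0,0,0],[255,0,0,0,0]])

```text
clock: 32.15
tcp_pos: [628.5, -201.9, 29.3]
eef_rot: [-0.001, -0.008, 1.0, 0.022]
contact_force: [0.9, 0.4, 0.1]
opening: 0.694
grip_force: 0.0
```

Call:
servo_tool(deltas=[[255,0,0,0,0],[255,0,0,0,0],[255,0,0,0,0],[255,0,0,0,0],[255,0,0,0,0],[255,0,0,0,0],[255,0,0,0,0],[255,0,0,-1,0],[255,0,0,-1,0],[255,0,0,-1,0]])

```text
clock: 33.15
tcp_pos: [627.3, -203.8, 88.0]
eef_rot: [-0.003, -0.008, 1.0, 0.023]
contact_force: [-0.3, 0.8, -1.4]
opening: 0.453
grip_force: 60.5
```

Call:
servo_tool(deltas=[[255,0,0,-1,0],[255,0,0,-1,0],[255,0,1,-0.8,0],[255,0,1,0,0],[255,0,1,0,0],[255,0,1,0,0],[255,0,1,0,0],[255,0,1,0,0],[255,0,1,0,0],[255,0,1,0,0]])

```text
clock: 34.15
tcp_pos: [624.8, -44.4, 150.5]
eef_rot: [-0.003, -0.009, 1.0, 0.023]
contact_force: [0.7, 0.3, -1.8]
opening: 0.454
grip_force: 60.5
```

Call:
servo_tool(deltas=[[255,0,1,0,0],[255,0,1,0,0],[255,0,1,0,0],[255,0,1,0,0],[255,0,0.5,0,0],[255,0,0,0,0],[255,0,0,0,0],[255,0,0,0,0],[255,0,0,0,0],[255,0,0,0,0]])

```text
clock: 35.15
tcp_pos: [624.1, 42.3, 155.3]
eef_rot: [-0.002, -0.008, 1.0, 0.023]
contact_force: [-0.5, -0.5, -1.5]
opening: 0.452
grip_force: 60.5
```

```bash
python3 - <<'E'
from h import *
plan(619.5,52.7,45)
E
```

```text
clock 35.1 tcp [624.1  42.3 155.3] yaw -179.12 | units xyz [0.2  0.27 5.54]
```

Call:
servo_tool(deltas=[[255,0.2,0.27,0,0],[255,0,0,0.8,0],[255,0,0,0.8,0],[255,0,0,0.8,0],[255,0,0,0.8,0],[255,0,0,0.8,0],[255,0,0,0.8,0],[255,0,0,0.7,0],[255,0,0,0,0],[255,0,0,0,0]])

```text
clock: 36.15
tcp_pos: [619.3, 53.5, 45.7]
eef_rot: [-0.002, -0.008, 1.0, 0.023]
contact_force: [-0.9, 0.9, -0.5]
opening: 0.45
grip_force: 61.2
```

Call:
servo_tool(deltas=[[255,0,0,0,0],[0,0,0,0,0],[0,0,0,0,0],[0,0,0,0,0],[0,0,0,0,0],[0,0,0,0,0],[0,0,0,0,0],[0,0,0,-1,0],[0,0,0,-1,0],[0,0,0,-1,0]])

```text
clock: 37.15
tcp_pos: [619.5, 50.7, 106.1]
eef_rot: [-0.002, -0.008, 1.0, 0.023]
contact_force: [-0.3, -0.4, -0.4]
opening: 1.0
grip_force: 0.0
```

```bash
python3 - <<'E'
from h import *
f=jars('wrist','w8.png'); jars('side'); plan(597,-307,150)
E
```

```text
wrist jar p0.96 [211. 436.] [621.8 193.9   2.6]
wrist jar p0.96 [214.  91.] [ 624.2 -106.6    2.6]
wrist jar p0.94 [129. 447.] [551.  190.3   2.6]
wrist jar p0.61 [214. 279.] [624.4  53.2   2.6]
wrist jar p0.57 [10. 46.] [ 475.2 -111.5    2.6]
side jar p0.86 [284. 191.] [638.7 167.2   2.6]
side jar p0.82 [208. 296.] [ 589.1 -314.1    2.6]
side jar p0.78 [257. 220.] [643.5  33.4   2.6]
side jar p0.66 [232. 253.] [ 633.9 -119.4    2.6]
side jar p0.64 [291. 214.] [571.3 160.2   2.6]
side jar p0.54 [248. 300.] [ 472.9 -110.6    2.6]
clock 37.4 tcp [620.   50.7 105.8] yaw -179.05 | units xyz [  1.45 -17.74  -3.02]
```

Call:
servo_tool(deltas=[[0,0,-0.8,-1,0],[0,0,-1,-1,0],[0,0.1,-1,-1,0],[0,0.1,-1,0,0],[0,0.1,-1,0,0],[0,0.1,-1,0,0],[0,0.1,-1,0,0],[0,0.1,-1,0,0],[0,0.1,-1,0,0],[0,0.1,-1,0,0]])

```text
clock: 38.35
tcp_pos: [606.2, -148.5, 154.9]
eef_rot: [-0.003, -0.008, 1.0, 0.023]
contact_force: [0.3, 0.2, -0.6]
opening: 1.006
grip_force: 0.0
```

Call:
servo_tool(deltas=[[0,0.1,-1,0,0],[0,0.1,-1,0,0],[0,0.1,-1,0,0],[0,0.1,-1,0,0],[0,0.1,-1,0,0],[0,0.1,-1,0,0],[0,0,-1,0,0],[0,0,-0.9,0,0],[0,0,0,0,0],[0,0,0,0,0]])

```text
clock: 39.35
tcp_pos: [597.7, -306.6, 149.3]
eef_rot: [-0.002, -0.008, 1.0, 0.023]
contact_force: [-0.7, 0.9, -0.3]
opening: 0.998
grip_force: 0.0
```

Call:
servo_tool(deltas=[[0,0,0,0,0],[0,0,0,0,0],[0,0,0,0,0],[0,0,0,0,0],[0,0,0,0,0],[0,0,0,0,0],[0,0,0,0,0],[0,0,0,0,0],[0,0,0,0,0],[0,0,0,0,0]])

```text
clock: 40.35
tcp_pos: [597.8, -306.1, 149.6]
eef_rot: [-0.002, -0.008, 1.0, 0.023]
contact_force: [0.1, -0.4, -0.4]
opening: 0.998
grip_force: 0.0
```

```bash
python3 - <<'E'
from h import *
f=jars('wrist','w9.png'); nearlid(f,597,-307); plan(597,-307,28)
E
```

```text
wrist jar p0.97 [ 69. 483.] [ 477.  -116.6    2.6]
wrist jar p0.78 [190. 274.] [ 591.3 -307.1    2.6]
wrist jar p0.75 [224. 458.] [ 627.7 -110.5    2.6]
lid px [277. 213.] area 792 [ 595.3 -306.5   66.6]
lid px [286. 187.] area 1 [ 573.9 -299.6   66.6]
clock 40.5 tcp [ 597.8 -306.1  149.6] yaw -179.06 | units xyz [ 0.02 -0.32  6.07]
```

View pics/w9.png

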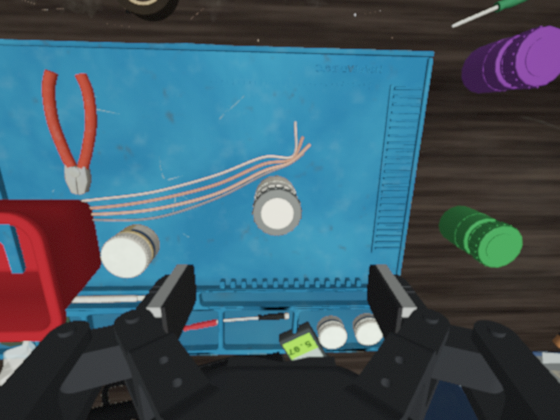

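The wrist view shows the last jar's lid at (277,213), with its base at about (594.5,-306.5). I'll pick it and carry it to the front-right cell.

Call:
servo_tool(deltas=[[0,0.17,-0.3,0.57,0],[0,0,0,1,0],[0,0,0,1,0],[0,0,0,1,0],[0,0,0,1,0],[0,0,0,1,0],[0,0,0,0.5,0],[0,0,0,0,0],[255,0,0,0,0],[255,0,0,0,0]])

```text
clock: 41.45
tcp_pos: [594.7, -307.3, 29.3]
eef_rot: [-0.001, -0.008, 1.0, 0.022]
contact_force: [-0.1, -0.4, -0.0]
opening: 0.693
grip_force: 0.0
```

Call:
servo_tool(deltas=[[255,0,0,0,0],[255,0,0,0,0],[255,0,0,0,0],[255,0,0,0,0],[255,0,0,0,0],[255,0,0,0,0],[255,0,0,0,0],[255,0,0,-1,0],[255,0,0,-1,0],[255,0,0,-1,0]])

```text
clock: 42.45
tcp_pos: [593.8, -309.1, 88.1]
eef_rot: [-0.002, -0.008, 1.0, 0.023]
contact_force: [0.7, -0.6, -0.7]
opening: 0.455
grip_force: 60.4
```

Call:
servo_tool(deltas=[[255,0,0,-1,0],[255,0,0,-1,0],[255,0.12,1,-0.8,0],[255,0.12,1,0,0],[255,0.12,1,0,0],[255,0.12,1,0,0],[255,0.12,1,0,0],[255,0.12,1,0,0],[255,0.12,1,0,0],[255,0.12,1,0,0]])

```text
clock: 43.45
tcp_pos: [572.4, -150.9, 151.3]
eef_rot: [-0.002, -0.008, 1.0, 0.023]
contact_force: [-0.3, 0.7, -0.7]
opening: 0.452
grip_force: 60.4
```

Call:
servo_tool(deltas=[[255,0.12,1,0,0],[255,0.12,1,0,0],[255,0.12,1,0,0],[255,0.12,1,0,0],[255,0.12,1,0,0],[255,0.12,1,0,0],[255,0.12,1,0,0],[255,0,1,0,0],[255,0,1,0,0],[255,0,0.5,0,0]])

```text
clock: 44.45
tcp_pos: [552.3, 39.2, 160.3]
eef_rot: [-0.002, -0.009, 1.0, 0.023]
contact_force: [-0.7, -0.2, -1.1]
opening: 0.454
grip_force: 60.5
```

Call:
servo_tool(deltas=[[255,0,0,0,0],[255,0,0,0,0],[255,0,0,0,0],[255,0,0,0,0],[255,0,0,0,0],[255,0,0,0,0],[255,0,0,0,0],[255,0,0,0,0],[255,0,0,0,0],[255,0,0,0,0]])

```text
clock: 45.45
tcp_pos: [552.8, 37.1, 160.0]
eef_rot: [-0.002, -0.008, 1.0, 0.023]
contact_force: [-0.2, -0.5, -0.8]
opening: 0.45
grip_force: 60.5
```

```bash
python3 - <<'E'
from h import *
plan(553.5,51.5,45)
E
```

```text
clock 45.5 tcp [552.8  37.1 160. ] yaw -179.05 | units xyz [-0.07  0.46  5.78]
```

Call:
servo_tool(deltas=[[255,-0.07,0.46,0,0],[255,0,0,0.8,0],[255,0,0,0.8,0],[255,0,0,0.8,0],[255,0,0,0.8,0],[255,0,0,0.8,0],[255,0,0,0.8,0],[255,0,0,0.7,0],[255,0,0,0.25,0],[255,0,0,0,0]])

```text
clock: 46.45
tcp_pos: [553.4, 52.1, 45.6]
eef_rot: [-0.002, -0.008, 1.0, 0.023]
contact_force: [0.6, 0.0, -1.2]
opening: 0.453
grip_force: 60.5
```

Call:
servo_tool(deltas=[[255,0,0,0,0],[0,0,0,0,0],[0,0,0,0,0],[0,0,0,0,0],[0,0,0,0,0],[0,0,0,0,0],[0,0,0,0,0],[0,0,0,-1,0],[0,0,0,-1,0],[0,0,0,-1,0]])

```text
clock: 47.45
tcp_pos: [553.5, 48.8, 106.0]
eef_rot: [-0.002, -0.008, 1.0, 0.023]
contact_force: [-0.4, 1.0, 0.6]
opening: 1.001
grip_force: 0.0
```

Call:
servo_tool(deltas=[[255,0,0.15,0,0],[255,0,0,0,0],[255,0,0,0,0],[255,0,0,0,0],[255,0,0,0,0],[255,0,0,0,0],[255,0,0,0,0],[255,0,0,0,0],[255,0,0,0,0],[255,0,0,0,0]])

```text
clock: 48.45
tcp_pos: [553.7, 51.8, 105.7]
eef_rot: [-0.002, -0.008, 1.0, 0.023]
contact_force: [0.0, 0.8, 0.5]
opening: -0.002
grip_force: 0.0
```

```bash
python3 - <<'E'
from h import *
f=grab('wrist','w10.png'); nearlid(f,553.5,51.5,82); nearlid(f,619.5,52,82);nearlid(f,551,183,82);nearlid(f,617,184,82); plan(553.5,51.5,78); grab('side','s10.png')
E
```

```text
lid px [281. 243.] area 902 [551.   52.4  82. ]
lid px [255. 262.] area 3 [563.8  36.1  82. ]
lid px [281. 340.] area 128 [623.   53.5  82. ]
lid px [488. 239.] area 1189 [549.1 182.3  82. ]
lid px [480. 269.] area 23 [569.7 181.6  82. ]
lid px [458. 337.] area 746 [623.3 178.   82. ]
lid px [472. 305.] area 60 [597.2 182.3  82. ]
clock 48.5 tcp [553.7  51.8 105.6] yaw -179.05 | units xyz [ 0.01 -0.08  1.38]
```

View pics/w10.png

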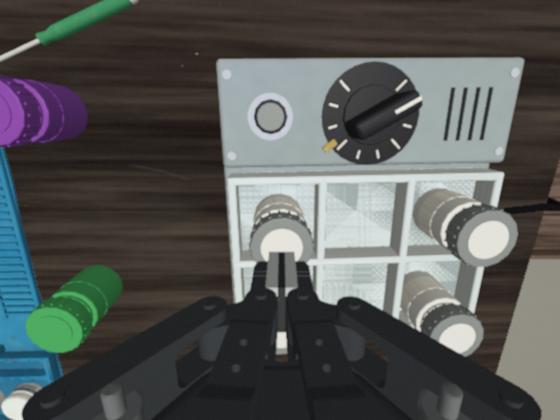

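All four jars stand in the corner cells. Now I'll press the lids with shut fingers, starting front-right.

Call:
servo_tool(deltas=[[255,0.08,-0.05,0.5,0],[255,0,0,0.5,0],[255,0,0,0.1,0],[255,0,0,0.1,0],[255,0,0,0.1,0],[255,0,0,0.07,0],[255,0,0,0.05,0],[255,0,0,0.05,0],[255,0,0,0,0],[255,0,0,0,0]])

```text
clock: 49.55
tcp_pos: [552.3, 51.9, 77.3]
eef_rot: [-0.001, -0.008, 1.0, 0.023]
contact_force: [-2.2, -0.5, 6.8]
opening: 0.002
grip_force: 3.3
```

Call:
servo_tool(deltas=[[255,0,0,0.05,0],[255,0,0,0.05,0],[255,0,0,0.05,0],[255,0,0,0,0],[255,0,0,0,0],[255,0,0,0,0],[255,0,0,0,0],[255,0,0,0,0],[255,0,0,0,0],[255,0,0,0,0]])

```text
clock: 50.55
tcp_pos: [553.0, 51.8, 77.1]
eef_rot: [-0.0, -0.008, 1.0, 0.022]
contact_force: [-7.5, -1.3, 24.9]
opening: 0.001
grip_force: 11.9
```

Call:
servo_tool(deltas=[[255,0,0,-0.7,0],[255,0,0,-0.8,0],[255,-0.85,0,0,0],[255,-0.85,0.05,0,0],[255,-0.85,0,0,0],[255,-0.85,0,0,0],[255,0,0,0,0],[255,0,0,0,0],[255,0,0,0.5,0],[255,0,0,0.4,0]])

```text
clock: 51.55
tcp_pos: [619.1, 54.0, 84.2]
eef_rot: [-0.002, -0.008, 1.0, 0.023]
contact_force: [0.1, -0.2, 0.5]
opening: -0.001
grip_force: 0.0
```

Call:
servo_tool(deltas=[[255,0,0,0.1,0],[255,0,0,0.1,0],[255,0,0,0.08,0],[255,0,0,0.07,0],[255,0,0,0.05,0],[255,0,0,0.05,0],[255,0,0,0.05,0],[255,0,0,0.05,0],[255,0,0,0,0],[255,0,0,0,0]])

```text
clock: 52.55
tcp_pos: [621.1, 54.0, 77.3]
eef_rot: [0.0, -0.008, 1.0, 0.022]
contact_force: [-3.4, -1.4, 14.9]
opening: 0.0
grip_force: 7.3
```

Call:
servo_tool(deltas=[[255,0,0,0.06,0],[255,0,0,0,0],[255,0,0,0,0],[255,0,0,0,0],[255,0,0,-0.8,0],[255,0,0,-0.8,0],[255,0,1,0,0],[255,0,1,0,0],[255,0,1,0,0],[255,0,1,0,0]])

```text
clock: 53.55
tcp_pos: [619.0, 133.5, 108.8]
eef_rot: [-0.002, -0.008, 1.0, 0.023]
contact_force: [0.1, -0.1, 1.1]
opening: -0.001
grip_force: 0.0
```

Call:
servo_tool(deltas=[[255,0,1,0,0],[255,0,1,0,0],[255,0,0.5,0,0],[255,0,0,0,0],[255,0,0,0,0],[255,0,0,0,0],[255,0,0,0.5,0],[255,0,0,0.5,0],[255,0,0,0,0],[255,0,0,0,0]])

```text
clock: 54.55
tcp_pos: [617.3, 183.3, 89.8]
eef_rot: [-0.003, -0.008, 1.0, 0.023]
contact_force: [-0.2, -0.2, 0.4]
opening: -0.003
grip_force: 0.0
```

```bash
python3 - <<'E'
from h import *
plan(618,184.5,74)
E
```

```text
clock 54.5 tcp [617.3 183.3  89.8] yaw -179.07 | units xyz [-0.04  0.02  0.79]
```

Call:
servo_tool(deltas=[[255,0,0,0.25,0],[255,0,0,0.15,0],[255,0,0,0.1,0],[255,0,0,0.1,0],[255,0,0,0.08,0],[255,0,0,0.06,0],[255,0,0,0.05,0],[255,0,0,0.05,0],[255,0,0,0,0],[255,0,0,0,0]])

```text
clock: 55.55
tcp_pos: [618.5, 184.4, 77.2]
eef_rot: [-0.0, -0.008, 1.0, 0.023]
contact_force: [-5.3, -1.4, 15.6]
opening: -0.0
grip_force: 7.8
```

Call:
servo_tool(deltas=[[255,0,0,0.03,0],[255,0,0,0,0],[255,0,0,0,0],[255,0,0,0,0],[255,0,0,-0.8,0],[255,0,0,-0.8,0],[255,0.8,0,0,0],[255,0.85,0,0,0],[255,0.85,0,0,0],[255,0.85,0,0,0]])

```text
clock: 56.55
tcp_pos: [550.3, 182.0, 105.6]
eef_rot: [-0.002, -0.008, 1.0, 0.023]
contact_force: [0.1, 0.0, -0.1]
opening: 0.001
grip_force: 0.0
```

Call:
servo_tool(deltas=[[255,0,0,0,0],[255,0,0,0,0],[255,0,0,0,0],[255,0,0,0,0],[255,0,0,0.5,0],[255,0,0,0.3,0],[255,0,0,0,0],[255,0,0,0,0],[255,0,0,0,0],[255,0,0,0,0]])

```text
clock: 57.55
tcp_pos: [551.1, 182.7, 89.8]
eef_rot: [-0.002, -0.008, 1.0, 0.023]
contact_force: [-0.9, -0.7, -0.3]
opening: -0.0
grip_force: 0.0
```

```bash
python3 - <<'E'
from h import *
plan(551,183,73.5)
E
```

```text
clock 57.5 tcp [551.1 182.7  89.8] yaw -179.05 | units xyz [ 0.   -0.02  0.82]
```

Call:
servo_tool(deltas=[[255,0,0,0.25,0],[255,0,0,0.15,0],[255,0,0,0.1,0],[255,0,0,0.1,0],[255,0,0,0.08,0],[255,0,0,0.06,0],[255,0,0,0.06,0],[255,0,0,0.06,0],[255,0,0,0,0],[255,0,0,0,0]])

```text
clock: 58.55
tcp_pos: [552.5, 183.3, 77.1]
eef_rot: [0.001, -0.008, 1.0, 0.023]
contact_force: [-7.4, -3.2, 28.2]
opening: 0.003
grip_force: 13.7
```

Call:
servo_tool(deltas=[[255,0,0,0,0],[255,0,0,-1,0],[255,0,0,-1,0],[255,0,-1,-1,0],[255,0,-1,0,0],[255,0,-1,0,0],[255,0,-0.5,0,0],[0,0,0,0,0],[0,0,0,0,0],[0,0,0,0,0]])

```text
clock: 59.55
tcp_pos: [552.1, 111.5, 128.9]
eef_rot: [-0.002, -0.009, 1.0, 0.023]
contact_force: [0.8, -0.2, -0.3]
opening: 0.506
grip_force: 0.0
```

Call:
servo_tool(deltas=[[0,0,0,0,0],[0,0,0,0,0],[0,0,0,0,0],[0,0,0,0,0],[0,0,0,0,0],[0,0,0,0,0],[0,0,0,0,0],[0,0,0,0,0],[0,0,0,0,0],[0,0,0,0,0]])

```text
clock: 60.55
tcp_pos: [552.2, 110.8, 129.1]
eef_rot: [-0.002, -0.008, 1.0, 0.023]
contact_force: [-0.6, 0.9, -0.4]
opening: 1.0
grip_force: 0.0
```

```bash
python3 - <<'E'
from h import *
f=grab('wrist','w11.png'); plan(480,116,130)
cv2.imwrite('pics/w11c.png',cv2.resize(f['pixels'][:,140:560],None,fx=1.4,fy=1.4))
for n,z in (('dial_grip',60),('dial_pointer',60),('start_top',49),('mark_point',36)):
  for r in spotter.pinpoint('wrist',n): print(n,'%.2f'%r['p'],np.round(r['point']),toworld(f,*r['point'],z).round(1))
E
```

```text
clock 60.6 tcp [552.2 110.8 129.1] yaw -179.06 | units xyz [ 3.61  0.32 -0.02] 
dial_grip 0.93 [119. 285.] [477.5 114.8  60. ]
dial_grip 0.75 [204. 282.] [538. 114.  60.]
dial_pointer 0.81 [ 95. 316.] [462.1 135.5  60. ]
start_top 0.84 [113. 186.] [474.5  45.3  49. ]
mark_point 0.73 [269. 350.] [605.8 177.5  36. ]
mark_point 0.55 [138. 256.] [492.4  94.1  36. ]
```

View pics/w11c.png

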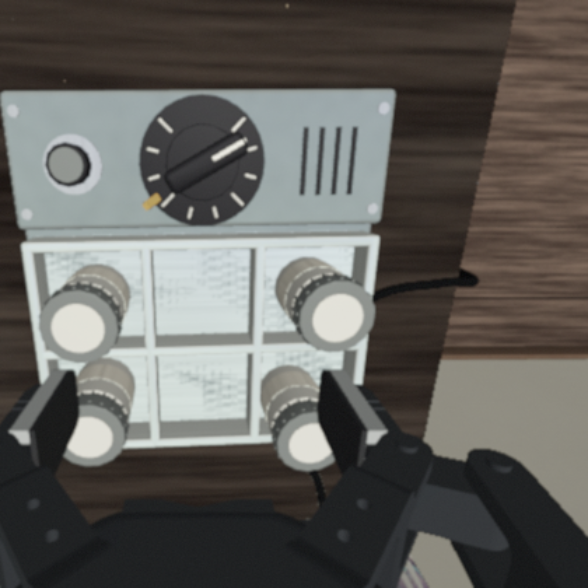

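The picture shows the dial's skirt centre at crop (202,160), the bar from (172,187) to (246,143) with the white line on the upper-right end, and the brass mark at (152,201). The start button is at (68,163).

```bash
python3 - <<'E'
from h import *
f=grab('wrist')
W=lambda c,r,z: toworld(f,r/1.4,140+c/1.4,z)
# skirt ellipse by dark threshold: use sub-image
p=f['pixels']; g=p.max(2); m=((g<75)).astype(np.uint8); 
sub=np.zeros_like(m); sub[60:170,235:335]=m[60:170,235:335]
cs,_=cv2.findContours(sub,cv2.RETR_EXTERNAL,cv2.CHAIN_APPROX_NONE); c=max(cs,key=cv2.contourArea); e=cv2.fitEllipse(cv2.convexHull(c)); print(e)
D=toworld(f,e[0][1],e[0][0],39); print('skirt centre',D)
# gold mark
h=cv2.cvtColor(p,cv2.COLOR_BGR2HSV); mk=((h[...,1]>110)&(h[...,0]>10)&(h[...,0]<30)&(h[...,2]>120)); mk[:, :235]=0; mk[:,275:]=0; mk[:120]=0; mk[165:]=0
r,c2=np.nonzero(mk); print('mark px',r.mean(),c2.mean(),len(r)); 
for z in (35,38,40):
  K=toworld(f,r.mean(),c2.mean(),z); print(z,K.round(1),'ang',np.degrees(np.arctan2(*(K-D)[[1,0]])),np.linalg.norm((K-D)[:2]))
A,B=W(172,187,69),W(246,143,69); print('bar',A.round(1),B.round(1),np.linalg.norm(A-B),'mid',(A+B)/2,'ang',np.degrees(np.arctan2(*(B-A)[[1,0]])))
A,B=W(214,160,69),W(243,142,69); print('line ang',np.degrees(np.arctan2(*(B-A)[[1,0]])))
print('start',W(68,163,49))
cv2.imwrite('pics/dial.png',cv2.resize(p[60:175,170:340],None,fx=4.5,fy=4.5,interpolation=cv2.INTER_CUBIC))
E
```

```text
((283.5943603515625, 114.46492767333984), (87.07315826416016, 91.60521697998047), 179.3611297607422)
skirt centre [474.48661516 114.85164922  39.        ]
mark px 143.0144927536232 249.05797101449275 69
35 [496.   88.5  35. ] ang -50.66755422884437 34.004265785856255
38 [495.8  88.7  38. ] ang -50.80039464272203 33.70956915894673
40 [495.6  88.8  40. ] ang -50.89025252195283 33.513206885216974
bar [487.   99.8  69. ] [466.8 133.9  69. ] 39.664929631080426 mid [476.9217784  116.83577478  69.        ] ang 120.57443576270998
line ang 121.62402874272352
start [477.0185731   47.07421054  49.        ]
```

View pics/dial.png

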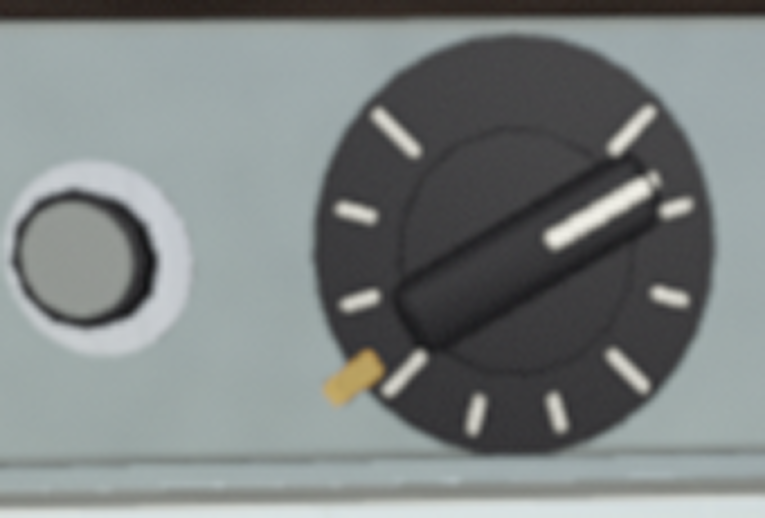

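Call:
servo_tool(deltas=[[150,0.8,0.1,0,0],[150,0.8,0.1,0,0],[150,0.8,0.12,0,0],[150,0.8,0,0,0],[150,0.63,0,0,0],[150,0,0,0,-1],[150,0,0,0,-1],[150,0,0,0,-1],[150,0,0,0,-1],[150,0,0,0,-1]])

```text
clock: 61.85
tcp_pos: [475.6, 115.9, 129.8]
eef_rot: [0.004, -0.269, 0.963, 0.022]
contact_force: [0.1, 0.3, 0.7]
opening: 0.412
grip_force: 0.0
```

Call:
servo_tool(deltas=[[150,0,0,0,-1],[150,0,0,0,-1],[150,0,0,0,-1],[150,0,0,0,-1],[150,0,0,0,-1],[150,0,0,0,-1],[150,0,0,0,-1],[150,0,0,0,-1],[150,0,0,0,-1],[150,0,0,0,-1]])

```text
clock: 62.85
tcp_pos: [475.6, 115.8, 129.8]
eef_rot: [-0.015, 0.714, -0.7, -0.017]
contact_force: [-0.8, 0.8, -0.0]
opening: 0.412
grip_force: 0.0
```

Call:
servo_tool(deltas=[[150,0,0,0,-1],[150,0,0,0,-1],[150,0,0,0,-1],[150,0,0,0,-1],[150,0,0,0,-1],[150,0,0,0,0],[150,0,0,0,0],[150,0,0,0,0],[150,0,0,0,0],[150,0,0,0,0]])

```text
clock: 63.85
tcp_pos: [475.5, 115.9, 129.7]
eef_rot: [-0.019, 0.87, -0.493, -0.013]
contact_force: [0.1, -0.2, 0.8]
opening: 0.41
grip_force: 0.0
```

```bash
python3 - <<'E'
from h import *
plan(475.5,116,47,-59); o,p,M=state(); print(np.round(o['joint_pos'],2),M.round(3),o['opening'])
E
```

```text
clock 63.9 tcp [475.5 115.9 129.7] yaw -59.07 | units xyz [0.17 0.08 4.13] turn -0.01
[ 0.05  0.2  -0.36  1.01  0.05 -2.06] [[ 0.514 -0.858 -0.004]
 [-0.857 -0.513  0.046]
 [-0.041 -0.02  -0.999]] 0.4101236701815729
```

Call:
servo_tool(deltas=[[150,0.17,0.08,0.5,0],[150,0,0,0.6,0],[150,0,0,0.6,0],[150,0,0,0.6,0],[150,0,0,0.6,0],[150,0,0,0.6,0],[150,0,0,0.4,0],[150,0,0,0.23,0],[150,0,0,0,0],[150,0,0,0,0]])

```text
clock: 64.85
tcp_pos: [475.8, 115.9, 47.2]
eef_rot: [-0.019, 0.87, -0.493, -0.013]
contact_force: [0.5, 0.5, 0.7]
opening: 0.413
grip_force: 0.0
```

Call:
servo_tool(deltas=[[255,0,0,0,0],[255,0,0,0,0],[255,0,0,0,0],[255,0,0,0,0],[255,0,0,0,0],[255,0,0,0,0],[255,0,0,0,0],[255,0,0,0,0],[255,0,0,0,0],[255,0,0,0,0]])

```text
clock: 65.85
tcp_pos: [475.2, 115.3, 47.7]
eef_rot: [-0.018, 0.87, -0.493, -0.013]
contact_force: [-2.2, -1.4, 5.5]
opening: 0.125
grip_force: 59.1
```

Call:
servo_tool(deltas=[[255,0,0,0,0.96],[255,0,0,0,0.96],[255,0,0,0,0.96],[255,0,0,0,0.96],[255,0,0,0,0.96],[255,0,0,0,0.96],[255,0,0,0,0.96],[255,0,0,0,0.96],[255,0,0,0,0.96],[255,0,0,0,0.96]])

```text
clock: 66.85
tcp_pos: [474.4, 115.1, 47.7]
eef_rot: [0.009, -0.523, 0.852, 0.02]
contact_force: [-6.5, -2.9, 7.8]
opening: 0.13
grip_force: 59.3
```

Call:
servo_tool(deltas=[[255,0,0,0,0.96],[255,0,0,0,0.96],[255,0,0,0,0.96],[255,0,0,0,0.96],[255,0,0,0,0.96],[255,0,0,0,0.96],[255,0,0,0,0.96],[255,0,0,0,0.96],[255,0,0,0,0.96],[255,0,0,0,0.96]])

```text
clock: 67.85
tcp_pos: [473.5, 116.0, 47.5]
eef_rot: [-0.002, -0.048, 0.999, 0.023]
contact_force: [-6.9, 1.3, 7.1]
opening: 0.129
grip_force: 61.4
```

Call:
servo_tool(deltas=[[255,0,0,0,0.96],[255,0,0,0,0.96],[255,0,0,0,0.96],[255,0,0,0,0.96],[255,0,0,0,0.96],[255,0,0,0,0.96],[255,0,0,0,0.96],[255,0,0,0,0.96],[255,0,0,0,0.96],[255,0,0,0,0.96]])

```text
clock: 68.85
tcp_pos: [473.8, 117.2, 47.5]
eef_rot: [-0.014, 0.438, 0.898, 0.02]
contact_force: [-5.3, 5.8, 5.5]
opening: 0.128
grip_force: 60.4
```

Call:
servo_tool(deltas=[[255,0,0,0,0],[255,0,0,0,0],[255,0,0,0,0],[255,0,0,0,0],[255,0,0,0,0],[255,0,0,0,0],[255,0,0,0,0],[255,0,0,0,0],[255,0,0,0,0],[255,0,0,0,0]])

```text
clock: 69.85
tcp_pos: [473.8, 117.2, 47.5]
eef_rot: [-0.013, 0.437, 0.899, 0.02]
contact_force: [-5.4, 5.8, 5.3]
opening: 0.122
grip_force: 60.4
```

```bash
python3 - <<'E'
from h import *
plan(475.5,116,47,128)
E
```

```text
clock 69.8 tcp [473.8 117.2  47.5] yaw 128.24 | units xyz [-0.1   0.03  0.02] turn 0.04
```

Call:
servo_tool(deltas=[[150,0,0,0,0],[150,0,0,0,0],[150,0,0,0,0],[150,0,0,0,0],[150,0,0,0,0],[150,0,0,0,0],[150,0,0,-1,0],[150,0,0,-1,0],[100,0,0,-1,0],[100,0,0,-1,0]])

```text
clock: 70.85
tcp_pos: [475.8, 112.2, 127.6]
eef_rot: [-0.012, 0.437, 0.899, 0.019]
contact_force: [-0.5, 0.3, 0.4]
opening: 0.609
grip_force: 0.0
```

Call:
servo_tool(deltas=[[100,0,0,0,0],[100,-1,0,0,0],[100,-1,0,0,0],[100,-1,0,0,0],[100,0,0,0,0],[100,0,0,0,0],[100,0,0,0,0],[100,0,0,0,0],[100,0,0,0,0],[100,0,0,0,0]])

```text
clock: 71.85
tcp_pos: [512.8, 65.5, 124.7]
eef_rot: [-0.012, 0.437, 0.899, 0.02]
contact_force: [1.2, -1.0, -0.1]
opening: 0.603
grip_force: 0.0
```

```bash
python3 - <<'E'
from h import *
f=grab('wrist','w12.png'); plan(476,46.5,80,128)
D=np.array([475.2,115.7,69]);u,v=topix(f,D);print(u,v)
x0,y0=int(max(u-75,0)),int(max(v-65,0)); cv2.imwrite('pics/w12c.png',cv2.resize(f['pixels'][y0:y0+130,x0:x0+150],None,fx=4.5,fy=4.5,interpolation=cv2.INTER_CUBIC)); print(x0,y0)
E
```

```text
clock 71.9 tcp [512.8  65.5 124.7] yaw 128.20 | units xyz [ 0.31 -2.09  2.2 ] turn 0.03
280.3509759939872 141.13652295081567
205 76
```

View pics/w12c.png

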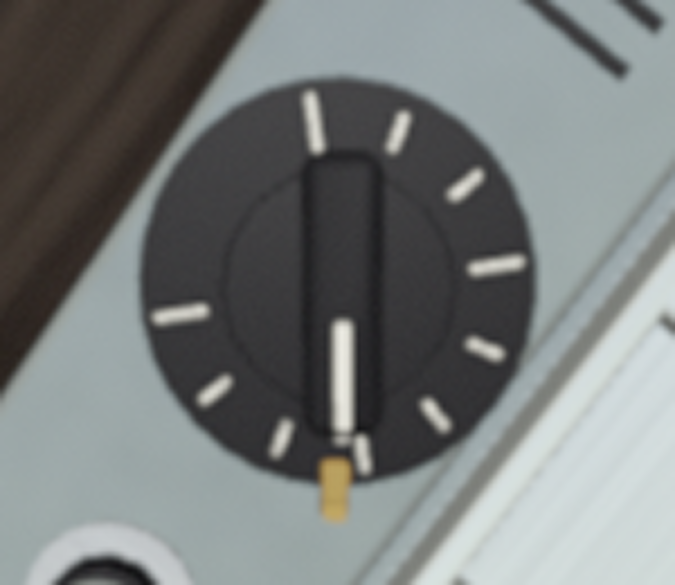

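The pointer now stands on the brass mark within about 1°: the white line is at crop x=342, the mark at (335,490) and the disc centre at x=338. Next is the start button.

Call:
servo_tool(deltas=[[255,0.33,-0.7,0,0],[255,0,-0.7,0,0],[255,0,-0.7,0,0],[255,0,0,0,0],[255,0,0,0,0],[255,0,0,0.6,0],[255,0,0,0.8,0],[255,0,0,0.8,0],[255,0,0,0,0],[255,0,0,0,0]])

```text
clock: 72.9
tcp_pos: [475.4, 46.6, 79.3]
eef_rot: [-0.012, 0.437, 0.899, 0.019]
contact_force: [-0.9, 0.2, -0.5]
opening: 0.001
grip_force: 0.0
```

```bash
python3 - <<'E'
from h import *
f=grab('wrist','w13.png'); plan(476.5,46.5,42)
for r in spotter.pinpoint('wrist','start_top'): print('%.2f'%r['p'],np.round(r['point']),toworld(f,*r['point'],49).round(1))
E
```

```text
clock 73.0 tcp [475.9  46.5  79.9] yaw 128.18 | units xyz [-0.09 -0.02  1.89] 
0.75 [243. 281.] [476.   48.1  49. ]
```

Call:
servo_tool(deltas=[[255,0,-0.03,0.6,0],[255,0,0,0.6,0],[255,0,0,0.3,0],[255,0,0,0.1,0],[255,0,0,0.08,0],[255,0,0,0.06,0],[255,0,0,0.06,0],[255,0,0,0.06,0],[255,0,0,0,0],[255,0,0,0,0]])

```text
clock: 74.0
tcp_pos: [475.0, 47.5, 44.0]
eef_rot: [-0.011, 0.437, 0.899, 0.019]
contact_force: [-6.6, -0.6, 15.1]
opening: -0.0
grip_force: 7.7
```

Call:
servo_tool(deltas=[[255,0,0,0.06,0],[255,0,0,0,0],[255,0,0,0,0],[255,0,0,-1,0],[255,0,0,-1,0],[255,0,0,-1,0],[255,0,0,-1,0],[255,0,0,-1,0],[255,-1,0,-1,0],[255,-1,0,-1,0]])

```text
clock: 75.0
tcp_pos: [500.7, 10.1, 180.7]
eef_rot: [-0.012, 0.437, 0.899, 0.02]
contact_force: [-0.3, -0.4, -0.9]
opening: 0.002
grip_force: 0.0
```

Call:
servo_tool(deltas=[[255,-1,0,0,0],[255,-1,0,0,0],[255,-1,0,0,0],[255,-1,0,0,0],[255,-1,0,0,0],[255,-1,0,0,0],[255,0,0,0,0],[255,0,0,0,0],[255,0,0,0,0],[255,0,0,0,0]])

```text
clock: 76.0
tcp_pos: [573.9, -83.5, 175.1]
eef_rot: [-0.012, 0.437, 0.899, 0.02]
contact_force: [-0.2, -0.1, 0.2]
opening: 0.004
grip_force: 0.0
```

```bash
python3 - <<'E'
from h import *
s=grab('side','s14.png')['pixels']; w=grab('wrist','w14.png')['pixels']
a=cv2.resize(s[180:340,140:340],(500,400)); b=cv2.resize(w,(300,225)); c=np.zeros((400,800,3),np.uint8); c[:,:500]=a; c[:225,500:]=b
cv2.imwrite('pics/end.png',c)
E
```

```text
(no output)
```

View pics/end.png

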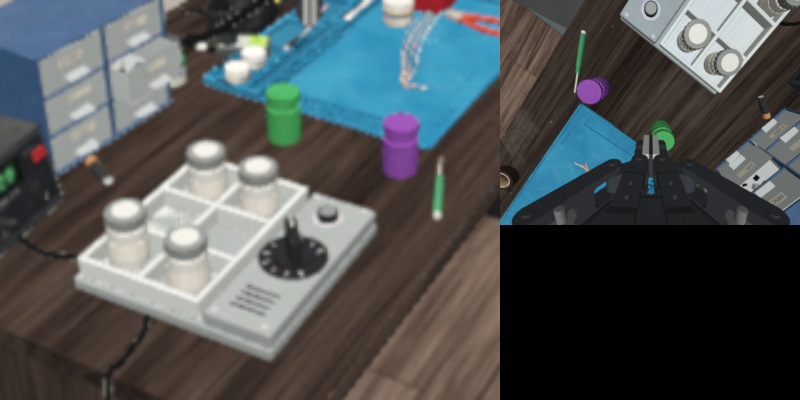

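The four jars stand upright in the corner cells with their lids down, the dial is set, the button is in, and the other things are where they were.

```bash
python3 -c "
from workcell import arm
print(arm.hand_in())"
```

```text
the job is handed in; nothing more can be done
None
```

I handed the job in at about 76 s: all four jars are upright in separate cells with lids pressed home, the dial is within about 1° of the brass mark, and the start button was pressed in last; the hand-in returned no verdict.

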